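Change the sample on the inclined settling stand

ROBOT

A 6-joint arm with a two-finger parallel gripper is mounted at the origin on the work surface. World frame = base frame: x ahead of the robot, y to its left, z up, the work surface at z = 0. Lengths are in m, angles in degrees, forces in N, time in s.
With the tool pointing down it reaches from about 0.3 to 0.75 m from the base axis. Payload 8.5 kg.
Tool frame: the origin (TCP) lies midway between the tips of the shut fingers; the grasp point (between the pads) lies 19 mm behind it (env.grasp_offset is the distance from the TCP to the grasp point, in m); z points along the fingers, y is the line along which they close (so a half turn about z gives the same grasp; the last joint's range is limited). The gripper opens to 85 mm and grips with 20 to 120 N. Pads are 22 mm wide; open, the fingers measure 114 mm over their backs; the gripper's body (76 mm by 85 mm) begins 54 mm behind the grasp point. The pads swing forward as they close: fully open they stand 13 mm farther back than shut.
Start: joints at [-80.117, 21.807, 74.336, -0, 83.858, -12.336], TCP at [0.208, -0.509, 0.197] pointing down, gripper open.
Joint ranges: [-178.18, 178.18], [-50.72, 133.34], [12.68, 142.11], [-81.47, 261.47], [9.98, 163.14], [-165.26, 165.26]. Speed limits (degrees/s): [136.94, 136.94, 180, 180, 180, 180].

INTERFACE

Orientations are given as a 3x3 rotation matrix whose columns are the frame's x, y, z axes.
In Python, from rig import env gives the robot as it stands.
- The arm moves only by the tool servo_tool, never from a script. Its argument "deltas" is text: rows parted by semicolons, each of 7 numbers parted by spaces: the opening, from 0 (shut) to 1 (fully open), then the shift along the tool's x, y, z in mm, then the turn, a rotation vector about the tool's x, y, z in rad. A call has 1 to 8 rows; each row shifts and turns the commanded pose from where the row before left it, along the tool's axes as they then stand; what a row does not reach is not made up. A row lasts 1/12 s, in which the tool goes at most 41.7 mm and 7.16 degrees, less where a joint would pass 70% of its speed; a pose out of reach is approached as far as the arm can. A call is refused whole if a number of a shift passes 41.7 or a number of a turn 0.125, either way. A call with a gripper value outside its range is refused whole. The fingers move at their own pace and stop on an object; "newtons" is the grip in N (left out, the last holds). Time passes only in rows, so rows that do not move let the fingers close. It gives the time, the measured TCP pose, the force, the opening and the grip force at its end, in the units of the state.
- env.observe(): the state, without advancing time (a new reading comes with each control period).
- env.get_image(name): name is "scene" or "top" or "wrist"; returns a dict with "img" (384x512x3 uint8, red, green, blue), "depth" (384x512 float32, m along the optical axis (not along the pixel's ray), 0 where there is no reading), "camera_matrix" (3x3 intrinsics, pixels), "world_to_cam" (4x4, takes a point from world to camera coordinates). Camera axes: x right, y down, z forward; pixel columns grow to the right and rows downward; lengths in m; the calibration is good to about 2 mm. The wrist camera is an equidistant fisheye: a pixel r from the principal point sees the ray r / f radians off the axis. A picture is of the moment at which its call begins.
- env.close_job(): hands the job in; it is judged then, once.
Trained networks look in a picture, given as the dict that the camera call returned (one of the last four; its "shot" number tells which), for a name from the list of things; names that differ only in an ending like _2 or _b are one class to them, and where a whole thing is asked for, a point or a joint stands for the part that bears it (a point fixed in the world has none). Each returns a list of dicts, best first, with "conf" (0 to 1); they miss things now and then, are a little off and sometimes report something else, mostly with a low value. They report only what shows in the picture. A call takes as long as a camera call.
- env.spot_in(name, picture): "bbox" ([centre column, centre row, width, height] in pixels, round what is visible of it).
- env.spot_point(name, picture): "uv" ([column, row] in pixels: a listed point, or the origin of a listed thing).
The state is a dict: "time_s": time; "q": joint angles; "qvel": joint speeds; "joint_efforts": joint torques, N m; "position": TCP position; "tool_rot": TCP orientation; "ft_force": force on the tool from outside, world axes, zero at the start; "wrist_torque": the same for the moment, N m; "grip_width": finger opening in m; "gripper_force": force on a finger pad.
Only numpy, scipy, OpenCV 4.12 (cv2) and the standard library are available. Lean on these libraries where they do the work, as an engineer would, in place of code of your own. Each camera call takes 0.05 s, during which the arm holds its last target. There are 200 camera calls.

TASK

The short tube lying on the inclined stand is finished: put it back upright in a free hole of the tube rack, fully down. Then take the one tall tube out of the rack and lay it in the stand's sloping groove instead, cap up and with its foot resting on the ledge. Leave the two other short tubes in their holes and everything else on the bench where it is.

Things in the scene. Friction and masses are not known exactly. Their poses are not given: they have to be found in the camera images.
- rack: aluminium tube block, 60 x 250 x 56 mm, fixed, with one row of five identical round blind holes along its y axis, 46 mm apart, 19 mm wide, 46 mm deep (hole floor 10 mm above the table), mouths chamfered 2 mm. Origin at the centre of the underside, z up. Two holes are empty at the start
- rack_hole0 (a point): centre of the mouth of rack hole 0 (56 mm above the table), at y = -92 mm in the rack's frame
- rack_hole1 (a point): centre of the mouth of rack hole 1 (56 mm above the table), at y = -46 mm in the rack's frame
- rack_hole2 (a point): centre of the mouth of rack hole 2 (56 mm above the table), at y = 0 mm in the rack's frame
- rack_hole3 (a point): centre of the mouth of rack hole 3 (56 mm above the table), at y = 46 mm in the rack's frame
- rack_hole4 (a point): centre of the mouth of rack hole 4 (56 mm above the table), at y = 92 mm in the rack's frame
- stand: grey inclined settling stand, fixed: base plate 130 x 90 x 10 mm, carrying the sloping cradle. Origin on the table under the cradle's foot point, z up; the cradle leans to the stand's -x
- cradle: the stand's sloping cradle: open V-groove 82 mm long with a flat ledge (34 x 34 mm) at its lower end. Origin on the ledge, 40 mm above the table, where the centre of a tube's foot rests; z is the axis of a 17 mm tube lying in it, up the groove, 30 degrees from vertical towards the stand's -x (to the robot). Walls on its -x side, reaching 15 mm to either side (y); open to +x and at the top
- tube_done: short closed sample tube, 115 mm long: white round body 17 mm in diameter, tapering over the last 9 mm to a flat foot 10 mm in diameter, with a blue ribbed screw cap (22 mm in diameter, 22 mm high) at the top; about 30 g. Origin at the centre of the foot, z along the tube to the cap. At the start it lies in the stand's cradle, foot on the ledge, cap up
- tube_tall: the only tall sample tube, 145 mm long, otherwise like the short ones: white round body 17 mm in diameter, tapering over the last 9 mm to a flat foot 10 mm in diameter, blue ribbed screw cap 22 mm in diameter and 22 mm high; about 30 g. Origin at the centre of the foot, z along the tube to the cap. At the start it stands in a hole of the rack
- tube_b: short closed sample tube, 115 mm long: white round body 17 mm in diameter, tapering over the last 9 mm to a flat foot 10 mm in diameter, with a blue ribbed screw cap (22 mm in diameter, 22 mm high) at the top; about 30 g. Origin at the centre of the foot, z along the tube to the cap. It stands in a rack hole and stays there
- tube_c: short closed sample tube, 115 mm long: white round body 17 mm in diameter, tapering over the last 9 mm to a flat foot 10 mm in diameter, with a blue ribbed screw cap (22 mm in diameter, 22 mm high) at the top; about 30 g. Origin at the centre of the foot, z along the tube to the cap. It stands in a rack hole and stays there
- bottle: bystander: closed reagent bottle, 60 mm in diameter, 130 mm high; origin at the centre of its underside, z up
- beaker: bystander: small empty glass beaker, 56 mm in diameter, 65 mm high; origin at the centre of its underside, z up
- tip_box: bystander: pipette tip box with a red lid, 85 x 120 x 58 mm; origin at the centre of its underside

How it is judged:
By the outcome, as a careful person would: the job done as asked, in the order asked, and still so for the second after the job is handed in, with the robot touching nothing.
It also fails if it takes over 54 s, if anything falls off the work surface, if the arm or the gripper's body presses on something with over 40 N, if the wrist force passes 120 N, or if a joint passes its speed limit or range.

## Working session

There is one attempt and no reset: what is moved stays moved. The work goes in short steps, Python scripts to look and compute and a tool call to move; the robot and the scene stay as the last step left them, time stands still between calls to the robot, and variables do not carry over. Pictures are saved under pics/ and viewed, at most 10 in all, crops included, and the job is handed in when it is done.

Besides the shell and the picture viewer there is one more tool, called after "Emit:" in YAML: its name, and indented under it one key for each argument. servo_tool: Moves the arm, as the interface text tells. Its arguments: {"type":"object","properties":{"deltas":{"type":"string"},"newtons":{"type":"number"}},"required":["deltas"]}

```bash
mkdir -p pics; ls; cat > h.py <<'E'
import numpy as np, cv2
from rig import env
np.set_printoptions(precision=4,suppress=True)
def ray_pt(p,u,v,d=None):
    K=p["camera_matrix"]; T=np.linalg.inv(p["world_to_cam"])
    if d is None: d=p["depth"][int(round(v)),int(round(u))]
    c=np.array([(u-K[0,2])/K[0,0]*d,(v-K[1,2])/K[1,1]*d,d,1]); return (T@c)[:3]
def at_z(p,u,v,z):
    o=np.linalg.inv(p["world_to_cam"])[:3,3]; q=ray_pt(p,u,v,1.0); return o+(q-o)*(z-o[2])/(q[2]-o[2])
def cloud(p):
    K=p["camera_matrix"]; T=np.linalg.inv(p["world_to_cam"]); d=p["depth"]; v,u=np.mgrid[:d.shape[0],:d.shape[1]]
    c=np.stack([(u-K[0,2])/K[0,0]*d,(v-K[1,2])/K[1,1]*d,d],-1); return c@T[:3,:3].T+T[:3,3]
E
cat > a.py <<'E'
from h import *
t=env.get_image("top"); s=env.get_image("scene")
np.savez("s0.npz",t=t["img"],td=t["depth"],s=s["img"],sd=s["depth"],tw=t["world_to_cam"],tk=t["camera_matrix"],sw=s["world_to_cam"],sk=s["camera_matrix"])
cv2.imwrite("pics/top0.png",t["img"][:,:,::-1]); cv2.imwrite("pics/scene0.png",s["img"][:,:,::-1])
print(env.observe(), env.grasp_offset)
for n,p in(("top",t),("scene",s)):
    print(n,"campos",np.linalg.inv(p["world_to_cam"])[:3,3])
    for o,z in [("rack_hole%d"%i,.056) for i in range(5)]+[("rack",0),("stand",0),("cradle",.04),("tube_done",.04),("tube_tall",.01),("tube_b",.01),("bottle",0),("beaker",0),("tip_box",0)]:
        for r in env.spot_point(o,p)[:3]: print(o,round(r["conf"],2),np.round(r["uv"],1),at_z(p,*r["uv"],z))
E
python3 a.py
```

```text
pics
{'time_s': 0.1, 'q': array([-80.117 ,  21.8393,  74.3799,   0.0007,  83.8567, -12.3373]), 'qvel': array([ 0.056 , -0.0618, -0.1096,  0.0101,  0.0567,  0.0888]), 'joint_efforts': array([  0.0034, -44.9224, -23.1655,  -0.0002,   0.0037,   0.    ]), 'position': array([ 0.2079, -0.5089,  0.1966]), 'tool_rot': array([[ 0.9257,  0.3782, -0.0002],
       [ 0.3782, -0.9257,  0.0013],
       [ 0.0003, -0.0013, -1.    ]]), 'ft_force': array([-0.7113, -0.4896, -0.0165]), 'wrist_torque': array([ 0.0566,  0.0747, -0.0471]), 'gripper_force': 0.0, 'grip_width': 0.08547814578574837} 0.0187
top campos [ 0.4939 -0.0312  0.9285]
rack_hole0 0.86 [148.4 193.4] [0.5832 0.2169 0.056 ]
rack_hole0 0.7 [189.5 204. ] [0.5614 0.1287 0.056 ]
rack_hole0 0.68 [231.2 211.4] [0.5466 0.0405 0.056 ]
rack_hole1 0.86 [148.4 193.4] [0.5832 0.2169 0.056 ]
rack_hole1 0.7 [189.5 204. ] [0.5614 0.1287 0.056 ]
rack_hole1 0.68 [231.2 211.4] [0.5466 0.0405 0.056 ]
rack_hole2 0.86 [148.4 193.4] [0.5832 0.2169 0.056 ]
rack_hole2 0.7 [189.5 204. ] [0.5614 0.1287 0.056 ]
rack_hole2 0.68 [231.2 211.4] [0.5466 0.0405 0.056 ]
rac
[... 2084 characters left out ...]
0.56 [196.3 157.5] [ 0.5385 -0.216   0.    ]
cradle 0.72 [189.3 148.1] [ 0.548 -0.223  0.04 ]
tube_done 0.66 [191.5 146.2] [ 0.5405 -0.2222  0.04  ]
tube_done 0.52 [318.6 229.3] [0.5798 0.1294 0.04  ]
tube_tall 0.64 [318.1 229.8] [0.5647 0.126  0.01  ]
tube_tall 0.41 [361.4 244. ] [0.5469 0.2167 0.01  ]
tube_b 0.79 [353.5 257.8] [0.584 0.215 0.01 ]
tube_b 0.61 [284.8 207.8] [0.5547 0.0397 0.01  ]
bottle 0.83 [253.  304.4] [0.7681 0.0906 0.    ]
bottle 0.32 [283.8 194.2] [0.5184 0.0178 0.    ]
beaker 0.67 [309.3 160.6] [ 0.3996  0.0226 -0.    ]
tip_box 0.56 [123.6 223.1] [ 0.7676 -0.2387 -0.    ]
tip_box 0.5 [303.  203.3] [0.5169 0.0664 0.    ]
tip_box 0.4 [339.9 233.3] [0.542  0.1683 0.    ]
```

View pics/top0.png

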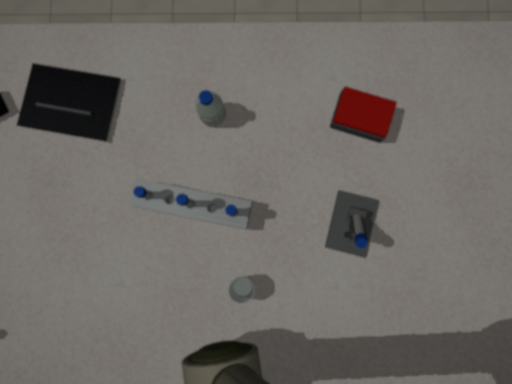

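View pics/scene0.png

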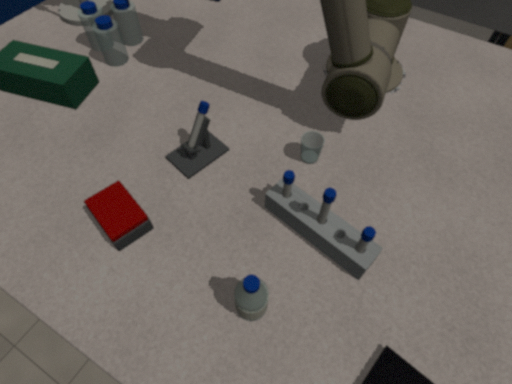

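```bash
cat > m.py <<'E'
from h import *
z=np.load("s0.npz")
for n in "ts":
    p=dict(img=z[n],depth=z[n+"d"],world_to_cam=z[n+"w"],camera_matrix=z[n+"k"])
    P=cloud(p); hsv=cv2.cvtColor(p["img"],cv2.COLOR_RGB2HSV)
    blue=(hsv[...,0]>100)&(hsv[...,0]<130)&(hsv[...,1]>110)&(hsv[...,2]>60)
    k,lab,st,c=cv2.connectedComponentsWithStats(blue.astype(np.uint8))
    print(n)
    for i in range(1,k):
        if st[i,4]>30:
            m=lab==i; Q=P[m]; top=np.percentile(Q[:,2],95); Q2=Q[Q[:,2]>top-.005]
            print(c[i].round(1),st[i,4],"max z",top.round(4),"topmean",Q2.mean(0),"mid",(Q2.min(0)+Q2.max(0))/2, Q2.max(0)-Q2.min(0))
    x=P[...,0];y=P[...,1];zz=P[...,2]
    m=(x>.48)&(x<.65)&(y>-.03)&(y<.28)&(abs(zz-.056)<.004)
    r=cv2.minAreaRect((P[m][:,:2]*1000).astype(np.float32)); print("rack",r,m.sum(), np.median(zz[m]))
    m=(x>.4)&(x<.68)&(y>-.32)&(y<-.12)&(abs(zz-.010)<.003)
    r=cv2.minAreaRect((P[m][:,:2]*1000).astype(np.float32)); print("standbase",r,m.sum())
E
python3 m.py
```

```text
t
[205.4  97.1] 138 max z 0.1331 topmean [0.765  0.0879 0.1436] mid [0.6377 0.0355 0.5283] [0.2878 0.1335 0.8003]
[138.9 191.4] 88 max z 0.1285 topmean [0.58   0.2161 0.1264] mid [0.5797 0.2162 0.127 ] [0.0181 0.0199 0.0064]
[181.5 199.1] 98 max z 0.158 topmean [0.563  0.1261 0.1561] mid [0.5629 0.126  0.1564] [0.0187 0.0202 0.0059]
[230.7 209.8] 91 max z 0.1283 topmean [0.5458 0.0363 0.1262] mid [0.5461 0.0362 0.1261] [0.0174 0.0176 0.0051]
[360.5 241.5] 123 max z 0.1454 topmean [ 0.4901 -0.2062  0.1551] mid [ 0.4897 -0.1246  0.5345] [0.0165 0.1868 0.788 ]
rack ((563.9903564453125, 127.39070892333984), (250.9689178466797, 60.04001998901367), 79.30386352539062) 2692 0.05705278630695687
standbase ((526.8921508789062, -218.82176208496094), (90.40386962890625, 129.80746459960938), 76.15771484375) 1646
s
[88.2  6.4] 145 max z 0.1294 topmean [ 0.3441 -0.7182  0.138 ] mid [ 0.6259 -0.2825  0.405 ] [0.628  0.9538 0.5607]
[121.1   3.1] 84 max z 0.1287 topmean [ 0.2692 -0.6706  0.1267] mid [ 0.267  -0.6735  0.1269] [0.0263 0.036  0.0058]
[103.8  21.2] 171 max z 0.1289 topmean [ 0.3659 -0.6396
[... 169 characters left out ...]
64 0.0059]
[288.9 175.2] 78 max z 0.1252 topmean [0.5494 0.0355 0.1235] mid [0.5485 0.0356 0.1231] [0.0187 0.019  0.0056]
[330.2 193. ] 92 max z 0.155 topmean [0.5661 0.1256 0.1535] mid [0.5653 0.1256 0.1532] [0.0182 0.0189 0.0051]
[369.2 231.8] 95 max z 0.125 topmean [0.587  0.2151 0.1296] mid [0.7569 0.2093 0.403 ] [0.3661 0.0299 0.5646]
[251.  283.3] 227 max z 0.1302 topmean [0.7735 0.0899 0.1313] mid [0.85   0.1353 0.4055] [0.1799 0.1182 0.5596]
rack ((564.0364990234375, 124.91706085205078), (250.56349182128906, 62.79100799560547), 78.96430969238281) 2752 0.05472458315828599
standbase ((526.9374389648438, -219.82080078125), (90.58366394042969, 130.71768188476562), 75.41316986083984) 1047
```

The top view shows the rack with caps at about (139,191), (182,199, tall) and (231,210), so holes 1 and 3 are free. The stand's cap is at (360,241). The scene view agrees: the tall cap is at (330,193), and there is free room around the stand.

```bash
cat >> h.py <<'E'
from scipy.spatial.transform import Rotation as Ro
def unit(a): a=np.array(a,float); return a/np.linalg.norm(a)
STY=np.radians(-14.3); SX=np.array([np.cos(STY),np.sin(STY),0]); SY=np.array([-SX[1],SX[0],0])
U=-.5*SX+np.array([0,0,np.sqrt(.75)])          # cradle axis
FOOT=np.array([.5387,-.2223,.04])
RC=np.stack([np.cross(-SY,-U),-SY,-U],1)        # tool rot at cradle
RY=np.array([.1885,.982,0]); RY/=np.linalg.norm(RY); RX=np.array([RY[1],-RY[0],0])
RR=np.stack([RY,RX,[0,0,-1.]],1)                # tool rot at rack
RACK=np.array([.564,.126,0])
GO=.0187
def tcp(g,R): return g+R[:,2]*GO
def plan(pt,R,n=None,op=1,p0=None,R0=None):
    o=env.observe()
    p0=o["position"] if p0 is None else p0; R0=o["tool_rot"] if R0 is None else R0
    w=Ro.from_matrix(R0.T@R).as_rotvec(); d=pt-p0
    if n is None: n=int(max(np.ceil(np.linalg.norm(d)/.040),np.ceil(np.linalg.norm(w)/.115),1))
    rows=[]
    for k in range(n):
        Rk=R0@Ro.from_rotvec(w*k/n).as_matrix()
        rows.append(" ".join([f"{op:g}"]+[f"{a:.1f}" for a in Rk.T@d/n*1000]+[f"{a:.4f}" for a in w/n]))
    for i in range(0,n,8): print("; ".join(rows[i:i+8]))
E
python3 -c "
from h import *
plan(tcp(FOOT+.190*U,RC),RC)"
```

```text
1 34.6 -19.1 0.9 -0.0167 0.0506 0.0623; 1 33.2 -21.3 2.3 -0.0167 0.0506 0.0623; 1 31.7 -23.4 3.5 -0.0167 0.0506 0.0623; 1 30.0 -25.3 4.7 -0.0167 0.0506 0.0623; 1 28.1 -27.2 5.7 -0.0167 0.0506 0.0623; 1 26.0 -29.0 6.6 -0.0167 0.0506 0.0623; 1 23.8 -30.7 7.4 -0.0167 0.0506 0.0623; 1 21.5 -32.2 8.0 -0.0167 0.0506 0.0623
1 19.0 -33.6 8.5 -0.0167 0.0506 0.0623; 1 16.4 -34.9 8.8 -0.0167 0.0506 0.0623
```

Emit:
servo_tool:
  deltas: "1 34.6 -19.1 0.9 -0.0167 0.0506 0.0623; 1 33.2 -21.3 2.3 -0.0167 0.0506 0.0623; 1 31.7 -23.4 3.5 -0.0167 0.0506 0.0623; 1 30 -25.3 4.7 -0.0167 0.0506 0.0623; 1 28.1 -27.2 5.7 -0.0167 0.0506 0.0623; 1 26 -29 6.6 -0.0167 0.0506 0.0623; 1 23.8 -30.7 7.4 -0.0167 0.0506 0.0623; 1 21.5 -32.2 8 -0.0167 0.0506 0.0623"

```text
time_s: 2.17
position: [0.407, -0.2616, 0.1904]
tool_rot: [[0.905, -0.128, 0.405], [-0.106, -0.991, -0.076], [0.411, 0.026, -0.911]]
ft_force: [1.2, -0.6, -0.2]
grip_width: 0.0855
gripper_force: 0.0
```

Emit:
servo_tool:
  deltas: "1 19 -33.6 8.5 -0.0167 0.0506 0.0623; 1 16.4 -34.9 8.8 -0.0167 0.0506 0.0623; 1 0 0 0 0 0 0; 1 0 0 0 0 0 0"

```text
time_s: 2.5
position: [0.4563, -0.199, 0.1883]
tool_rot: [[0.84, -0.243, 0.485], [-0.21, -0.97, -0.122], [0.5, 0.0, -0.866]]
ft_force: [0.2, -0.2, 0.4]
grip_width: 0.0858
gripper_force: 0.0
```

```bash
cat > w.py <<'E'
from h import *
import sys
w=env.get_image("wrist"); cv2.imwrite(f"pics/{sys.argv[1]}.png",w["img"][:,:,::-1]); np.savez(sys.argv[1]+".npz",**w)
o=env.observe(); print(o["time_s"],o["q"],o["position"],o["tool_rot"])
print(w["camera_matrix"]); print(w["world_to_cam"])
E
python3 w.py w1; python3 -c "
from h import *
plan(tcp(FOOT+.190*U,RC),RC)"
```

```text
2.55 [-46.973    4.9516 106.4916  22.5325  44.8939  44.452 ] [ 0.4561 -0.2008  0.1885] [[ 0.8395 -0.245   0.485 ]
 [-0.2117 -0.9695 -0.1233]
 [ 0.5004  0.0008 -0.8658]]
[[297.3186   0.     255.2446]
 [  0.     297.3186 190.4549]
 [  0.       0.       1.    ]]
[[-0.2444 -0.9697  0.0001 -0.0809]
 [-0.9438  0.2379 -0.2297  0.54  ]
 [ 0.2227 -0.0563 -0.9733  0.2604]
 [ 0.      0.      0.      1.    ]]
1 -0.4 0.4 -0.0 -0.0004 -0.0005 0.0022
```

View pics/w1.png

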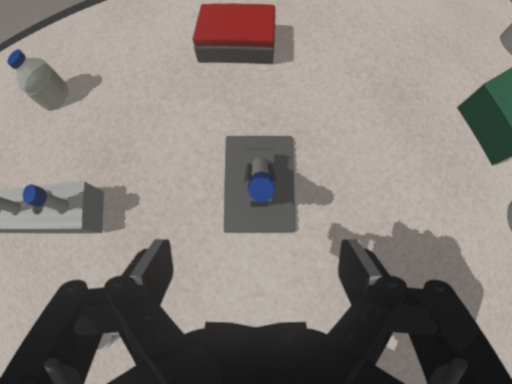

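```bash
cat >> h.py <<'E'
def wproj(p,X):
    X=np.atleast_2d(X); c=X@p["world_to_cam"][:3,:3].T+p["world_to_cam"][:3,3]
    r=np.linalg.norm(c[:,:2],axis=1); th=np.arctan2(r,c[:,2]); K=p["camera_matrix"]
    return c[:,:2]/r[:,None]*th[:,None]*K[0,0]+K[:2,2]
def wunproj(p,u,v,d):
    K=p["camera_matrix"]; x=np.stack([u-K[0,2],v-K[1,2]],-1)/K[0,0]; r=np.linalg.norm(x,axis=-1)+1e-9
    c=np.concatenate([x/r[...,None]*np.tan(r)[...,None],np.ones(x.shape[:-1]+(1,))],-1)*np.asarray(d)[...,None]
    T=np.linalg.inv(p["world_to_cam"]); return c@T[:3,:3].T+T[:3,3]
def bluemask(img):
    h=cv2.cvtColor(img,cv2.COLOR_RGB2HSV); return ((h[...,0]>100)&(h[...,0]<130)&(h[...,1]>110)&(h[...,2]>50)).astype(np.uint8)
def capfit(p,top,ax,uv0,R=.011,H=.022):
    """fit lateral offset of a cap cylinder (top centre guess, axis) so that the silhouette bbox/centroid match"""
    from scipy.optimize import least_squares
    k,lab,st,c=cv2.connectedComponentsWithStats(bluemask(p["img"])); 
    i=min([j for j in range(1,k) if st[j,4]>40],key=lambda j:np.linalg.norm(c[j]-uv0))
    e1=unit(np.cross(ax,[1,.3,0])); e2=np.cross(ax,e1); a=np.linspace(0,2*np.pi,60)
    def cen(s,o=0):
        t=top+s[0]*e1+s[1]*e2
        C=R*(np.outer(np.cos(a),e1)+np.outer(np.sin(a),e2))
        hull=cv2.convexHull(wproj(p,np.vstack([t+C,t-H*ax+C])).astype(np.float32)); m=cv2.moments(hull)
        return np.array([m["m10"]/m["m00"],m["m01"]/m["m00"]])if not o else m["m00"]
    s=least_squares(lambda s:cen(s)-c[i],[0,0],x_scale=.005,diff_step=1e-3).x if False else least_squares(lambda s:cen(s/1000)-c[i],[0.,0.],diff_step=1e-2,method="lm",x_scale=1).x/1000
    print("cap px",c[i],"area",st[i,4],"pred area",cen(s,1),"resid",cen(s)-c[i])
    return top+s[0]*e1+s[1]*e2
E
cat > f.py <<'E'
from h import *
p=dict(np.load("w1.npz"))
t=FOOT+.115*U; n=capfit(p,t,U,[262,187]); d=n-t
print("cap top",n,"shift along SX',SY",d@np.cross(SY,U),d@SY)
v,u=np.mgrid[:384,:512]; P=wunproj(p,u,v,p["depth"])
m=(P[...,0]>.4)&(P[...,0]<.68)&(P[...,1]>-.32)&(P[...,1]<-.12)&(abs(P[...,2]-.010)<.004)&(p["img"].max(2)<110)&(p["depth"]>0)
print("base",cv2.minAreaRect((P[m][:,:2]*1000).astype(np.float32)),m.sum(),np.median(P[m][:,2]))
k=bluemask(p["img"]).astype(bool)&(u>240)&(u<280)
Q=P[k]; print("cap cloud",Q.mean(0),np.percentile(Q[:,2],[5,50,98]))
d0=(Q-FOOT); ax=d0@U; print("axial max",np.percentile(ax,[50,95])); T=Q[ax>np.percentile(ax,95)-.003]; print("disc centre",T.mean(0), "expect",t)
E
python3 f.py
```

```text
cap px [260.9017 187.085 ] area 600 pred area 689.1710551034193 resid [-2.2686  3.3888]
cap top [ 0.483  -0.2081  0.1396] shift along SX',SY 0.0 0.0
base ((526.6234741210938, -221.8397216796875), (89.28630828857422, 128.49685668945312), 75.69499969482422) 4934 0.009373933306738802
cap cloud [ 0.4881 -0.2113  0.1388] [0.1338 0.139  0.1442]
axial max [0.1126 0.1138]
disc centre [ 0.4864 -0.211   0.1393] expect [ 0.483  -0.2081  0.1396]
```

```bash
python3 - <<'E'
s=open("h.py").read().split("    s=least_squares(")[0]+'''    s=np.zeros(2)
    for _ in range(4):
        J=np.stack([(cen(s+h)-cen(s))/1e-3 for h in np.eye(2)*1e-3],1); s=s+np.linalg.solve(J,c[i]-cen(s))
    print("cap px",c[i],"area",st[i,4],"pred area",cen(s,1),"resid",cen(s)-c[i])
    return top+s[0]*e1+s[1]*e2
'''
open("h.py","w").write(s)
E
python3 f.py
```

```text
cap px [260.9017 187.085 ] area 600 pred area 688.4147987344768 resid [-0. -0.]
cap top [ 0.4851 -0.2106  0.1411] shift along SX',SY 0.003026734555326836 -0.001898736853126211
base ((526.6234741210938, -221.8397216796875), (89.28630828857422, 128.49685668945312), 75.69499969482422) 4934 0.009373933306738802
cap cloud [ 0.4881 -0.2113  0.1388] [0.1338 0.139  0.1442]
axial max [0.1126 0.1138]
disc centre [ 0.4864 -0.211   0.1393] expect [ 0.483  -0.2081  0.1396]
```

```bash
sed -i 's/^FOOT=.*/FOOT=np.array([.5416,-.2250,.04])/' h.py; python3 -c "
from h import *
plan(tcp(FOOT+.106*U,RC),RC,4)"
```

```text
1 0.6 0.6 21.4 -0.0001 -0.0001 0.0005; 1 0.7 0.6 21.4 -0.0001 -0.0001 0.0005; 1 0.7 0.6 21.4 -0.0001 -0.0001 0.0005; 1 0.7 0.6 21.4 -0.0001 -0.0001 0.0005
```

Emit:
servo_tool:
  deltas: "1 0.7 0.6 21.4 0 0 0.0005; 1 0.7 0.6 21.4 0 0 0.0005; 1 0.7 0.6 21.4 0 0 0.0005; 0.5 0.7 0.6 21.4 0 0 0.0005; 0.4 0 0 0 0 0 0; 0.4 0 0 0 0 0 0; 0.4 0 0 0 0 0 0"
  newtons: 40

```text
time_s: 3.13
position: [0.4988, -0.216, 0.1164]
tool_rot: [[0.838, -0.25, 0.485], [-0.217, -0.968, -0.125], [0.501, -0.0, -0.865]]
ft_force: [0.1, -0.2, -0.7]
grip_width: 0.0385
gripper_force: 0.0
```

```bash
python3 w.py w2; python3 -c "
from h import *
p=dict(np.load('w2.npz'))
t=FOOT+.115*U; n=capfit(p,t,U,[260,200]); d=n-t
print('cap top',n,'shift along SX,SY',d@np.cross(SY,U),d@SY, 'pred px',wproj(p,t))
plan(tcp(FOOT+.106*U,RC),RC,1)"
```

```text
3.1833 [-43.7445  15.6319 107.5524  26.8498  32.8988  41.1142] [ 0.4988 -0.2157  0.1168] [[ 0.8376 -0.2501  0.4857]
 [-0.2164 -0.9682 -0.1253]
 [ 0.5016 -0.0002 -0.8651]]
[[297.3186   0.     255.2446]
 [  0.     297.3186 190.4549]
 [  0.       0.       1.    ]]
[[-0.2518 -0.9678 -0.0005 -0.0827]
 [-0.9417  0.2451 -0.2305  0.5682]
 [ 0.2232 -0.0576 -0.9731  0.1794]
 [ 0.      0.      0.      1.    ]]
cap px [252.881  231.4524] area 1386 pred area 1562.9031652148115 resid [-0. -0.]
cap top [ 0.4861 -0.2106  0.1397] shift along SX,SY 0.000131887830326471 0.0002397176731532734 pred px [[253.2228 238.5534]]
1 -0.5 -1.6 1.0 0.0014 -0.0018 -0.0028
```

View pics/w2.png

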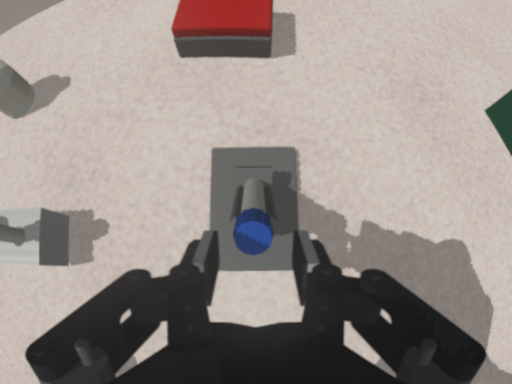

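The cap at (253,231) lies between the fingers, about 2 mm off centre. I'll centre on it and close.

Emit:
servo_tool:
  deltas: "0.4 -0.5 -1.6 1 0.0014 -0.0018 -0.0028; 0 0 0 0 0 0 0; 0 0 0 0 0 0 0; 0 0 0 0 0 0 0; 0 0 0 0 0 0 0"
  newtons: 40

```text
time_s: 3.6
position: [0.4996, -0.2133, 0.1147]
tool_rot: [[0.84, -0.246, 0.484], [-0.214, -0.969, -0.122], [0.499, -0.001, -0.867]]
ft_force: [0.0, 0.3, -0.6]
grip_width: -0.0001
gripper_force: 0.0
```

```bash
python3 w.py w3; python3 -c "
from h import *
p=env.get_image('scene'); i=p['img'][60:220,120:320,::-1]; cv2.imwrite('pics/sc3.png',cv2.resize(i,None,fx=4,fy=3.7,interpolation=2))
print(env.observe()['grip_width'],env.observe()['gripper_force'])
w=dict(np.load('w3.npz'))
cv2.imwrite('pics/both3.png',np.hstack([cv2.resize(i,(400,384)),w['img'][100:,56:456,::-1][:284].copy() if 0 else cv2.resize(w['img'][...,::-1],(400,384))]))"
```

```text
3.65 [-43.446   15.8401 107.6355  26.8166  32.7517  41.1398] [ 0.4996 -0.2133  0.1146] [[ 0.8399 -0.246   0.4838]
 [-0.2136 -0.9693 -0.1221]
 [ 0.499  -0.0008 -0.8666]]
[[297.3186   0.     255.2446]
 [  0.     297.3186 190.4549]
 [  0.       0.       1.    ]]
[[-0.2475 -0.9689 -0.0006 -0.0823]
 [-0.9432  0.2411 -0.2285  0.5676]
 [ 0.2215 -0.056  -0.9736  0.179 ]
 [ 0.      0.      0.      1.    ]]
-0.00029623477415089517 0.0
```

View pics/both3.png

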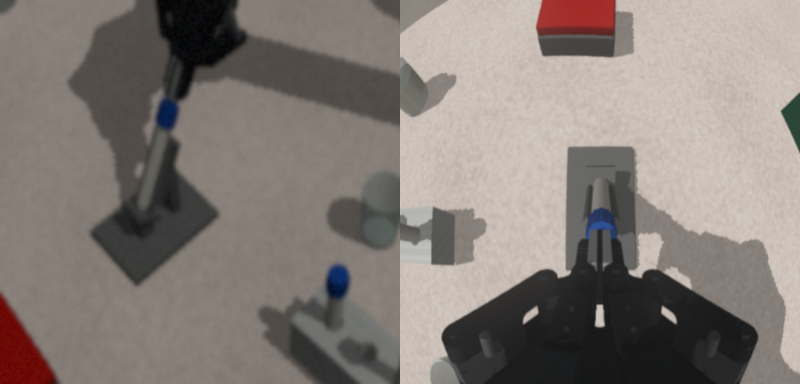

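```bash
python3 -c "
from h import *
p=dict(np.load('w3.npz')); o=env.observe()
print('tcp px',wproj(p,o['position']),'grasp',wproj(p,o['position']-GO*o['tool_rot'][:,2]),'captop',wproj(p,FOOT+.115*U),wproj(p,FOOT+.093*U))
for r in range(200,300,6): print(r,[tuple(np.round((wunproj(p,np.array(float(c)),np.array(float(r)),p['depth'][r,c])-FOOT)@np.stack([np.cross(SY,U),SY,U],1)*1000).astype(int)) for c in (236,244,250,256,262,268)])
"
```

```text
tcp px [[256.1661 219.7493]] grasp [[256.2891 231.9249]] captop [[258.0617 238.6574]] [[257.7601 223.0786]]
200 [(np.int64(-24), np.int64(21), np.int64(-22)), (np.int64(-2), np.int64(10), np.int64(42)), (np.int64(6), np.int64(5), np.int64(67)), (np.int64(8), np.int64(1), np.int64(72)), (np.int64(7), np.int64(-3), np.int64(69)), (np.int64(0), np.int64(-8), np.int64(49))]
206 [(np.int64(-4), np.int64(16), np.int64(51)), (np.int64(-2), np.int64(10), np.int64(55)), (np.int64(6), np.int64(5), np.int64(79)), (np.int64(8), np.int64(1), np.int64(85)), (np.int64(7), np.int64(-3), np.int64(82)), (np.int64(4), np.int64(-7), np.int64(73))]
212 [(np.int64(-3), np.int64(15), np.int64(67)), (np.int64(-3), np.int64(10), np.int64(67)), (np.int64(9), np.int64(5), np.int64(98)), (np.int64(11), np.int64(1), np.int64(101)), (np.int64(10), np.int64(-2), np.int64(100)), (np.int64(9), np.int64(-6), np.int64(96))]
218 [(np.int64(-2), np.int64(14), np.int64(79)), (np.int64(6), np.int64(8), np.int64(100)), (np.int64(9), np.int64(5), np.int64(107)), (np.int64(11), np.int64(1), np.int64(111)), (np.int64(10), np.
[... 2877 characters left out ...]
 np.int64(4), np.int64(167)), (np.int64(-1), np.int64(1), np.int64(158)), (np.int64(7), np.int64(-1), np.int64(169)), (np.int64(11), np.int64(-3), np.int64(175))]
290 [(np.int64(12), np.int64(8), np.int64(180)), (np.int64(11), np.int64(5), np.int64(179)), (np.int64(3), np.int64(4), np.int64(167)), (np.int64(-3), np.int64(1), np.int64(158)), (np.int64(7), np.int64(-1), np.int64(173)), (np.int64(11), np.int64(-3), np.int64(178))]
296 [(np.int64(16), np.int64(7), np.int64(188)), (np.int64(12), np.int64(5), np.int64(183)), (np.int64(0), np.int64(4), np.int64(167)), (np.int64(-7), np.int64(1), np.int64(158)), (np.int64(0), np.int64(-1), np.int64(168)), (np.int64(16), np.int64(-2), np.int64(189))]
```

```bash
python3 -c "
from h import *
o=env.observe(); R=o['tool_rot']
def T(p): # tool pose from camera pose
    return
w3=dict(np.load('w3.npz'))
X=np.eye(4);X[:3,:3]=R;X[:3,3]=o['position']
C=w3['world_to_cam']@X   # tool->cam
print(C)
for n in ('w1','w2','w3'):
    p=dict(np.load(n+'.npz')); v,u=np.mgrid[:384,:512]
    P=wunproj(p,u.astype(float),v.astype(float),p['depth']).reshape(-1,3)
    Tw=np.linalg.inv(p['world_to_cam'])@C
    Q=(P-Tw[:3,3])@Tw[:3,:3]*1000
    dark=(p['img'].reshape(-1,3).max(1)<70)
    m=(Q[:,2]>-130)&(Q[:,2]<30)&(abs(Q[:,1])<75)&(abs(Q[:,0])<50)&(p['depth'].ravel()>0)&(p['depth'].ravel()<.3)
    b=bluemask(p['img']).ravel()>0
    f=m&~b&dark
    print(n,'dark z hist max',np.percentile(Q[f,2],[50,90,97,99,99.9]))
    k=Q[f]; k=k[np.argsort(-k[:,2])][:400:40]; print(k.round(0))
"
```

```text
[[-0.0012  1.     -0.0009  0.0006]
 [-0.9577 -0.0014 -0.2877  0.0188]
 [-0.2877  0.0006  0.9577  0.19  ]
 [ 0.      0.      0.      1.    ]]
w1 dark z hist max [-113.7505  -84.7405  -62.4326  -54.6324  -49.4268]
[[ -2.  43. -48.]
 [  9.  42. -50.]
 [  9.  42. -51.]
 [ -5. -43. -52.]
 [  9.  42. -53.]
 [  3. -43. -53.]
 [  2. -44. -54.]
 [ -0.  42. -55.]
 [  6. -53. -55.]
 [ -1. -43. -56.]]
w2 dark z hist max [-111.8787  -83.8903  -57.8935  -44.5808   24.7385]
[[ -2. -13.  29.]
 [ -4.  14.  24.]
 [ -2. -15.  18.]
 [ -2.  12.  11.]
 [ -5.  19. -38.]
 [  5.  19. -41.]
 [  9.  19. -43.]
 [ 10.  21. -44.]
 [ -9.  19. -45.]
 [ 10.  19. -46.]]
w3 dark z hist max [-111.7468  -85.0037  -64.4064  -46.6628   24.5797]
[[ -3.  10.  30.]
 [ -2.  16.  23.]
 [ -2.  10.  18.]
 [ -2.  16.  11.]
 [  7.   9.  -8.]
 [  7. -10. -42.]
 [ 10.  -1. -44.]
 [  7. -10. -45.]
 [  6. -12. -47.]
 [  7.   8. -48.]]
```

The wrist depth puts the real fingertips about 33 mm behind the reported TCP. The fingers closed just above the cap, and the tube hasn't moved. I'll open, advance and check.

Emit:
servo_tool:
  deltas: "0.5 0 0 0 0 0 0; 0.5 0 0 0 0 0 0; 0.5 0 0 0 0 0 0; 0.5 0 0.6 5 0 0 0; 0.5 0 0.6 10 0 0 0; 0.5 0 0 10 0 0 0; 0.5 0 0 6 0 0 0; 0.5 0 0 0 0 0 0"

```text
time_s: 4.37
position: [0.5144, -0.218, 0.0857]
tool_rot: [[0.841, -0.246, 0.482], [-0.214, -0.969, -0.12], [0.497, -0.002, -0.868]]
ft_force: [-0.4, -0.3, -0.4]
grip_width: 0.0425
gripper_force: 0.0
```

```bash
cat > tip.py <<'E'
from h import *
import sys
p=env.get_image("wrist"); o=env.observe(); R=o['tool_rot']
v,u=np.mgrid[:384,:512]; P=wunproj(p,u.astype(float),v.astype(float),p['depth']).reshape(-1,3)
Q=(P-o['position'])@R*1000; A=(P-FOOT)@np.stack([np.cross(SY,U),SY,U],1)*1000
dark=p['img'].reshape(-1,3).max(1)<70
f=dark&(Q[:,2]>-130)&(Q[:,2]<-15)&(abs(Q[:,1])<60)&(abs(Q[:,0])<14)&(p['depth'].ravel()<.25)
for s in (1,-1):
    g=f&(Q[:,1]*s>0); k=np.argsort(-Q[g,2])[:60:10]; print(Q[g][k].round(1).tolist())
print("pos",o['position'],"axial tcp",(o['position']-FOOT)@U,"lat",(o['position']-FOOT)@SY,o['grip_width'],o['ft_force'])
t=FOOT+.115*U; n=capfit(p,t,U,wproj(p,t)[0]); print("cap shift",(n-t)@np.cross(SY,U),(n-t)@SY)
cv2.imwrite(f"pics/{sys.argv[1]}.png",p["img"][:,:,::-1])
E
python3 tip.py w4
```

```text
[[-2.4, 9.3, -15.1], [-0.6, 10.4, -16.1], [-0.1, 11.5, -17.3], [-0.9, 10.3, -18.3], [1.0, 11.9, -19.6], [-0.1, 11.3, -21.3]]
[[-2.3, -9.7, -15.1], [-0.3, -11.4, -16.6], [0.7, -13.0, -17.5], [-1.3, -10.7, -18.6], [-0.1, -11.7, -21.1], [0.4, -12.7, -22.2]]
pos [ 0.5143 -0.218   0.0864] axial tcp 0.05430350293317343 lat 1.6779399422083224e-05 0.04267331785536221 [-0.1996 -0.1404  0.6732]
cap px [255.7129 257.8005] area 2191 pred area 2430.3057773184264 resid [-0.  0.]
cap shift 0.0002804508911038618 0.0003266457759379007
```

View pics/w4.png

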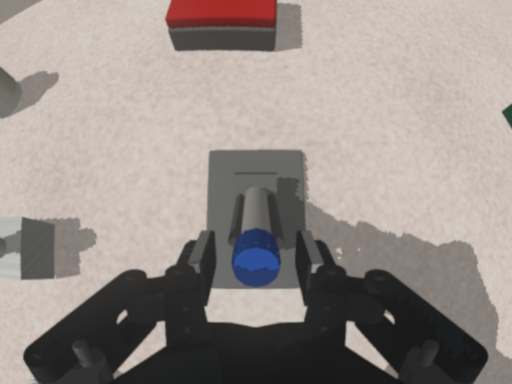

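The cap, rows 230–285, now sits between the pads. Closing.

Emit:
servo_tool:
  deltas: "0 0 0 0 0 0 0; 0 0 0 0 0 0 0; 0 0 0 0 0 0 0; 0 0 0 0 0 0 0; 0 0 0 0 0 0 0"
  newtons: 40

```text
time_s: 4.83
position: [0.5142, -0.2183, 0.0878]
tool_rot: [[0.84, -0.246, 0.484], [-0.214, -0.969, -0.122], [0.499, -0.001, -0.867]]
ft_force: [-1.4, -0.2, 1.8]
grip_width: 0.0209
gripper_force: 39.1
```

```bash
cat >> h.py <<'E'
import json,os
def hold(): return np.array(json.load(open("hold.json")))
def foot_plan(f,R,n=None,op=0):
    plan(f-R@hold(),R,n,op)
def footpos():
    o=env.observe(); return o["position"]+o["tool_rot"]@hold()
HOLE=lambda i: RACK+RY*.046*(i-2)
E
python3 -c "
from h import *
o=env.observe(); f=o['tool_rot'].T@(FOOT-o['position']); json.dump(f.tolist(),open('hold.json','w')); print(f, HOLE(1),HOLE(3))
# after lift of 10 x, -110 z
p=o['position']+o['tool_rot']@np.array([.012,0,-.120]); R=o['tool_rot']
h=HOLE(1); h[2]=.175
plan(h-RR@hold(),RR,None,0,p,R)"
```

```text
[ 0.0005 -0.0002  0.0555] [0.5553 0.0808 0.    ] [0.5727 0.1712 0.    ]
0 2.0 -20.0 -1.3 0.0283 -0.0267 -0.1059; 0 4.1 -19.7 -0.9 0.0283 -0.0267 -0.1059; 0 6.1 -19.2 -0.5 0.0283 -0.0267 -0.1059; 0 8.1 -18.4 -0.1 0.0283 -0.0267 -0.1059; 0 10.0 -17.5 0.2 0.0283 -0.0267 -0.1059; 0 11.8 -16.3 0.3 0.0283 -0.0267 -0.1059; 0 13.5 -14.9 0.4 0.0283 -0.0267 -0.1059; 0 15.0 -13.4 0.5 0.0283 -0.0267 -0.1059
0 16.3 -11.7 0.4 0.0283 -0.0267 -0.1059; 0 17.5 -9.9 0.3 0.0283 -0.0267 -0.1059; 0 18.4 -8.0 0.0 0.0283 -0.0267 -0.1059; 0 19.2 -6.0 -0.3 0.0283 -0.0267 -0.1059; 0 19.7 -4.0 -0.7 0.0283 -0.0267 -0.1059; 0 20.0 -1.9 -1.1 0.0283 -0.0267 -0.1059; 0 20.1 0.2 -1.6 0.0283 -0.0267 -0.1059
```

Emit:
servo_tool:
  deltas: "0 2 0 -6 0 0 0; 0 2 0 -14 0 0 0; 0 4 0 -25 0 0 0; 0 4 0 -35 0 0 0; 0 0 0 -25 0 0 0; 0 0 0 -15 0 0 0; 0 0 0 0 0 0 0"

```text
time_s: 5.42
position: [0.4661, -0.2066, 0.201]
tool_rot: [[0.838, -0.247, 0.487], [-0.212, -0.969, -0.126], [0.503, 0.002, -0.864]]
ft_force: [1.2, -0.9, -0.0]
grip_width: 0.0208
gripper_force: 39.1
```

Emit:
servo_tool:
  deltas: "0 2 -20 -1.3 0.0283 -0.0267 -0.1059; 0 4.1 -19.7 -0.9 0.0283 -0.0267 -0.1059; 0 6.1 -19.2 -0.5 0.0283 -0.0267 -0.1059; 0 8.1 -18.4 -0.1 0.0283 -0.0267 -0.1059; 0 10 -17.5 0.2 0.0283 -0.0267 -0.1059; 0 11.8 -16.3 0.3 0.0283 -0.0267 -0.1059; 0 13.5 -14.9 0.4 0.0283 -0.0267 -0.1059; 0 15 -13.4 0.5 0.0283 -0.0267 -0.1059"

```text
time_s: 6.08
position: [0.5142, -0.0524, 0.2142]
tool_rot: [[0.772, 0.583, 0.255], [0.591, -0.805, 0.052], [0.236, 0.111, -0.965]]
ft_force: [-0.5, -0.8, -0.4]
grip_width: 0.0207
gripper_force: 39.2
```

Emit:
servo_tool:
  deltas: "0 16.3 -11.7 0.4 0.0283 -0.0267 -0.1059; 0 17.5 -9.9 0.3 0.0283 -0.0267 -0.1059; 0 18.4 -8 0 0.0283 -0.0267 -0.1059; 0 19.2 -6 -0.3 0.0283 -0.0267 -0.1059; 0 19.7 -4 -0.7 0.0283 -0.0267 -0.1059; 0 20 -1.9 -1.1 0.0283 -0.0267 -0.1059; 0 20.1 0.2 -1.6 0.0283 -0.0267 -0.1059; 0 0 0 0 0 0 0"

```text
time_s: 6.75
position: [0.557, 0.0834, 0.2291]
tool_rot: [[0.18, 0.984, -0.002], [0.984, -0.18, 0.001], [0.0, -0.002, -1.0]]
ft_force: [-0.0, 0.7, -0.8]
grip_width: 0.0204
gripper_force: 39.2
```

```bash
python3 w.py w5; python3 -c "
from h import *
print(footpos(), env.observe()['grip_width'])
p=dict(np.load('w5.npz'))
f=footpos()
print('foot px',wproj(p,f),'cap0/2/4',[wproj(p,HOLE(i)+[0,0,z]).round(1).tolist() for i,z in((0,.125),(2,.155),(4,.125))],'holes',[wproj(p,HOLE(i)+[0,0,.056]).round(1).tolist() for i in range(5)])
h=HOLE(1); h[2]=.1
foot_plan(h,RR)
"
```

```text
6.8 [-3.6969 21.9809 68.7597  0.0462 89.3605  7.0049] [0.5564 0.082  0.2289] [[ 0.1857  0.9826 -0.0017]
 [ 0.9826 -0.1857  0.0009]
 [ 0.0006 -0.0019 -1.    ]]
[[297.3186   0.     255.2446]
 [  0.     297.3186 190.4549]
 [  0.       0.       1.    ]]
[[ 0.9833 -0.182  -0.0033 -0.5313]
 [-0.1734 -0.9422  0.2868  0.1296]
 [-0.0553 -0.2815 -0.958   0.4638]
 [ 0.      0.      0.      1.    ]]
[0.5562 0.0827 0.1734] 0.021081359762948414
foot px [[255.2903 196.5522]] cap0/2/4 [[[254.6, 226.5]], [[255.1, 140.2]], [[255.8, 39.9]]] holes [[[254.9, 204.3]], [[255.1, 168.2]], [[255.4, 130.0]], [[255.7, 90.9]], [[255.9, 52.3]]]
0 -1.0 -0.3 36.7 -0.0009 -0.0003 0.0014; 0 -1.0 -0.3 36.7 -0.0009 -0.0003 0.0014
```

View pics/w5.png

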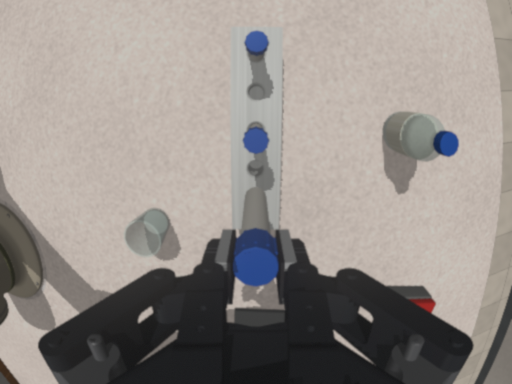

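The tube hangs straight in the gripper, with its foot near (256,190). Free hole 1 is at (256,168), right where predicted. I'll refine with the caps.

```bash
python3 -c "
from h import *
p=dict(np.load('w5.npz')); z=np.array([0,0,1.])
for i,h in((2,.155),(4,.125)):
    t=HOLE(i)+[0,0,h]; n=capfit(p,t,z,wproj(p,t)[0]); print(i,(n-t)@RX,(n-t)@RY)
v,u=np.mgrid[:384,:512]; P=wunproj(p,u.astype(float),v.astype(float),p['depth'])
m=(abs(P[...,2]-.056)<.004)&(abs((P-RACK)@RX)<.05)&((P-RACK)@RY>-.03)&((P-RACK)@RY<.15)
a=(P[m]-RACK)@RX; b=(P[m]-RACK)@RY; print('rack RX edges',a.min(),a.max(),'far end',b.max(),np.median(P[m][:,2]))
for lo in(0,.1): s=(b>lo)&(b<lo+.025); print(lo,a[s].min(),a[s].max())
g=cv2.cvtColor(p['img'],cv2.COLOR_RGB2GRAY)[158:178,245:267]; print(g[::2,::2])
"
```

```text
cap px [255.4442 139.9421] area 466 pred area 562.7027402476524 resid [ 0. -0.]
2 0.00031286191439870226 -0.0005785452424542601
cap px [256.146  41.73 ] area 363 pred area 492.2245676966704 resid [ 0. -0.]
4 0.0002786332875058177 3.6756106698085722e-06
rack RX edges -0.030344790535207822 0.030833585480020558 far end 0.12509580298887532 0.055441795873016536
0 -0.029960257042538786 0.029955271267320165
0.1 -0.030344790535207822 0.0302255925260916
[[174 169 165 165 160 122 115 117 115 114 115]
 [174 169 162 148 130 112 110 113 114 113 116]
 [173 166 138 115 114 114 113 114 112 113 115]
 [172 147 109 113 114 114 113 115 113 111 115]
 [170 128  90 104 113 113 112 111  97 102 114]
 [167 123  84  85  93 100  98  90  85  98 113]
 [167 131  93  88  87  92  89  84  84 100 113]
 [171 150 118 104 108 113 103  82  88 106 113]
 [171 162 143 121 113 104  86  87  99 109 114]
 [171 167 160 151 142 103  97 106 109 112 114]]
```

Emit:
servo_tool:
  deltas: "0 -1 -0.3 36.7 -0.0009 -0.0003 0.0014; 0 -1 -0.3 36.7 -0.0009 -0.0003 0.0014; 0 0 0 20 0 0 0; 0 0 0 10 0 0 0; 0 0 0 0 0 0 0"

```text
time_s: 7.22
position: [0.5537, 0.0779, 0.1249]
tool_rot: [[0.193, 0.981, -0.003], [0.981, -0.193, 0.0], [-0.0, -0.003, -1.0]]
ft_force: [-0.2, 0.2, 0.8]
grip_width: 0.0204
gripper_force: 39.3
```

```bash
python3 -c "
from h import *
p=env.get_image('wrist'); print(footpos(),HOLE(1),env.observe()['ft_force'],env.observe()['position'])
h=HOLE(1); h[2]=.0115; foot_plan(h,RR,5)
t=HOLE(2)+[0,0,.155]; n=capfit(p,t,np.array([0,0,1.]),wproj(p,t)[0]); print((n-t)@RX,(n-t)@RY)
# held cap from image
f=footpos(); t=f+[0,0,.115]; n=capfit(p,t,np.array([0,0,1.]),wproj(p,t)[0]); print('held cap',(n-t)@RX,(n-t)@RY)
"
```

```text
[0.5547 0.0785 0.0713] [0.5553 0.0808 0.    ] [-0.3336 -0.3196  1.4072] [0.5548 0.0779 0.1268]
0 0.5 0.0 12.0 0.0002 -0.0000 -0.0009; 0 0.5 0.0 12.0 0.0002 -0.0000 -0.0009; 0 0.5 0.0 12.0 0.0002 -0.0000 -0.0009; 0 0.5 0.0 12.0 0.0002 -0.0000 -0.0009; 0 0.5 0.0 12.0 0.0002 -0.0000 -0.0009
cap px [258.2304 152.5434] area 1406 pred area 1615.8290266162949 resid [-0. -0.]
0.0004475659434524527 -0.000450899789689943
cap px [255.6737 258.7324] area 2216 pred area 2434.7932684145635 resid [-0. -0.]
held cap -0.0009537366932379218 0.0016785846074343002
```

Emit:
servo_tool:
  deltas: "0 2 0 0 0 0 0; 0 0 0 0 0 0 0; 0 0 0 0 0 0 0; 0 0 0 0 0 0 0"

```text
time_s: 7.6
position: [0.5556, 0.0804, 0.128]
tool_rot: [[0.192, 0.981, 0.003], [0.981, -0.192, -0.0], [0.0, 0.003, -1.0]]
ft_force: [-0.9, 0.5, 0.3]
grip_width: 0.0206
gripper_force: 39.3
```

```bash
cat > chk.py <<'E'
from h import *
p=env.get_image('wrist'); print(footpos(),HOLE(1),env.observe()['ft_force'],env.observe()['position'])
h=HOLE(1); h[2]=.0115; foot_plan(h,RR,5)
f=footpos(); t=f+[0,0,.115]; n=capfit(p,t,np.array([0,0,1.]),wproj(p,t)[0]); print('held cap',(n-t)@RX,(n-t)@RY)
E
python3 chk.py
```

```text
[0.5556 0.0809 0.0723] [0.5553 0.0808 0.    ] [-0.6623 -0.0206  0.0738] [0.5555 0.0804 0.1278]
0 -0.0 -0.1 12.2 0.0006 -0.0001 -0.0007; 0 -0.0 -0.0 12.2 0.0006 -0.0001 -0.0007; 0 -0.0 -0.0 12.2 0.0006 -0.0001 -0.0007; 0 -0.0 -0.0 12.2 0.0006 -0.0001 -0.0007; 0 -0.0 -0.0 12.2 0.0006 -0.0001 -0.0007
cap px [255.5032 258.7462] area 2214 pred area 2351.981316040503 resid [-0. -0.]
held cap -0.00037147706096553703 0.0006333943865847111
```

Emit:
servo_tool:
  deltas: "0 0 0 10 0 0 0; 0 0 0 10 0 0 0; 0 0 0 8 0 0 0; 0 0 0 0 0 0 0; 0 0 0 0 0 0 0"

```text
time_s: 8.07
position: [0.5551, 0.0802, 0.0983]
tool_rot: [[0.192, 0.981, 0.0], [0.981, -0.192, -0.0], [-0.0, 0.0, -1.0]]
ft_force: [0.1, -0.4, -1.1]
grip_width: 0.0205
gripper_force: 39.3
```

Emit:
servo_tool:
  deltas: "0 0 0 10 0 0 0; 0 0 0 10 0 0 0; 0 0 0 7 0 0 0; 0 0 0 3 0 0 0; 0 0 0 1 0 0 0; 0 0 0 0 0 0 0; 0 0 0 0 0 0 0"

```text
time_s: 8.65
position: [0.5552, 0.0803, 0.068]
tool_rot: [[0.192, 0.981, 0.001], [0.981, -0.192, -0.0], [0.0, 0.001, -1.0]]
ft_force: [0.7, -2.9, -1.5]
grip_width: 0.0204
gripper_force: 39.4
```

Emit:
servo_tool:
  deltas: "0 0 0 1 0 0 0; 0 0 0 1 0 0 0; 0 0 0 0 0 0 0; 0 0 0 0 0 0 0"

```text
time_s: 8.98
position: [0.5554, 0.0803, 0.0662]
tool_rot: [[0.192, 0.981, 0.002], [0.981, -0.192, -0.0], [0.0, 0.002, -1.0]]
ft_force: [0.7, -1.7, 2.0]
grip_width: 0.0204
gripper_force: 39.4
```

Emit:
servo_tool:
  deltas: "0 0 0 0.7 0 0 0; 0 0 0 0.7 0 0 0; 0 0 0 0 0 0 0; 0 0 0 0 0 0 0"

```text
time_s: 9.32
position: [0.5557, 0.0804, 0.0656]
tool_rot: [[0.192, 0.981, 0.003], [0.981, -0.192, -0.0], [0.0, 0.003, -1.0]]
ft_force: [0.3, -1.2, 6.5]
grip_width: 0.0204
gripper_force: 40.1
```

Emit:
servo_tool:
  deltas: "0.6 0 0 -0.7 0 0 0; 0.6 0 0 0 0 0 0; 0.6 0 0 0 0 0 0; 0.6 0 0 0 0 0 0; 0.6 0 0 0 0 0 0; 0.6 0 0 -12 0 0 0; 0.6 0 0 -30 0 0 0; 0.6 0 0 -35 0 0 0"

```text
time_s: 9.98
position: [0.554, 0.0805, 0.1417]
tool_rot: [[0.192, 0.981, -0.003], [0.981, -0.192, 0.0], [-0.0, -0.003, -1.0]]
ft_force: [-0.2, -0.3, 0.3]
grip_width: 0.0515
gripper_force: 0.0
```

Emit:
servo_tool:
  deltas: "0.6 15 0 0 0 0 0; 0.6 20 0 0 0 0 0; 0.6 11 0 0 0 0 0; 0.6 0 0 0 0 0 0; 0.6 0 0 0 0 0 0; 0.6 0 0 0 0 0 0"

```text
time_s: 10.48
position: [0.5638, 0.1249, 0.142]
tool_rot: [[0.192, 0.981, 0.001], [0.981, -0.192, -0.0], [-0.0, 0.001, -1.0]]
ft_force: [0.1, 0.5, -0.2]
grip_width: 0.0512
gripper_force: 0.0
```

```bash
cat > chk2.py <<'E'
from h import *
import sys
p=env.get_image('wrist'); o=env.observe(); z=np.array([0,0,1.]); print(o['time_s'],o['position'],HOLE(2),o['grip_width'])
for i,h in((1,.125),(2,.155)):
    t=HOLE(i)+[0,0,h]; n=capfit(p,t,z,wproj(p,t)[0]); print(i,n,(n-t)@RX,(n-t)@RY)
q=HOLE(2)+[0,0,.0957+.0003]; plan(q,RR,3,.6)
cv2.imwrite('pics/w6.png',p['img'][...,::-1])
E
python3 chk2.py
```

```text
10.5333 [0.5638 0.1248 0.142 ] [0.564 0.126 0.   ] 0.051009468187029526
cap px [256.3692 239.0737] area 1912 pred area 954.3675607336918 resid [-0. -0.]
1 [0.5592 0.0998 0.125 ] 0.00020333295686629645 0.019408619496356524
cap px [256.3692 239.0737] area 1912 pred area 1313.3158459106926 resid [-0. -0.]
2 [0.5619 0.1144 0.155 ] 0.00015286181383689437 -0.011808273568775748
0.6 0.4 -0.0 15.3 0.0003 0.0000 -0.0013; 0.6 0.4 -0.0 15.3 0.0003 0.0000 -0.0013; 0.6 0.4 -0.0 15.3 0.0003 0.0000 -0.0013
```

View pics/w6.png

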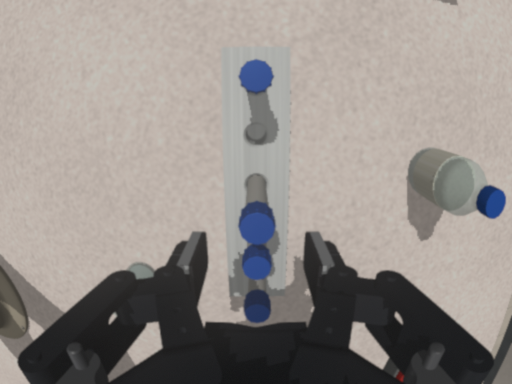

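Tube_done stands in hole 1 at (257,262), and the tall cap at (257,222) is lined up with the fingers. Descending to grip it.

Emit:
servo_tool:
  deltas: "0.6 0.4 0 15.3 0 0 -0.001; 0.6 0.4 0 15.3 0 0 -0.001; 0.6 0.4 0 15.3 0 0 -0.001; 0.3 0 0 0 0 0 0; 0 0 0 0 0 0 0; 0 0 0 0 0 0 0; 0 0 0 0 0 0 0; 0 0 0 0 0 0 0"
  newtons: 40

```text
time_s: 11.2
position: [0.5647, 0.1265, 0.0974]
tool_rot: [[0.189, 0.982, 0.003], [0.982, -0.189, -0.0], [0.001, 0.003, -1.0]]
ft_force: [-0.4, 1.0, 0.3]
grip_width: 0.0203
gripper_force: 39.1
```

Emit:
servo_tool:
  deltas: "0 0 0 0 0 0 0; 0 0 0 0 0 0 0; 0 0 0 0 0 0 0"

```text
time_s: 11.45
position: [0.5646, 0.1267, 0.0971]
tool_rot: [[0.189, 0.982, 0.003], [0.982, -0.189, -0.0], [0.0, 0.003, -1.0]]
ft_force: [-0.5, 0.0, 3.8]
grip_width: 0.0206
gripper_force: 39.3
```

```bash
python3 -c "
from h import *
o=env.observe(); print(o['position'],o['grip_width'],o['gripper_force'],o['ft_force'])
f=o['tool_rot'].T@(HOLE(2)+[0,0,.0102]-o['position']); print(f)
f[1]=0; json.dump(f.tolist(),open('hold.json','w'))
p=o['position']+np.array([0,0,.165]); 
# above cradle: foot 60mm up axis & 12 mm off wall
foot=FOOT+.06*U+.012*np.cross(SY,U)
plan(foot-RC@hold(),RC,None,0,p,RR)"
```

```text
[0.5646 0.1267 0.0971] 0.020636409194048914 39.28844511508942 [-0.4635  0.0167  3.7826]
[-0.0008 -0.0007  0.0869]
0 -23.1 -1.2 5.9 -0.0284 0.0267 0.1060; 0 -23.2 1.1 5.3 -0.0284 0.0267 0.1060; 0 -23.1 3.4 4.7 -0.0284 0.0267 0.1060; 0 -22.8 5.7 4.2 -0.0284 0.0267 0.1060; 0 -22.1 8.0 3.8 -0.0284 0.0267 0.1060; 0 -21.3 10.2 3.5 -0.0284 0.0267 0.1060; 0 -20.2 12.3 3.3 -0.0284 0.0267 0.1060; 0 -18.9 14.2 3.1 -0.0284 0.0267 0.1060
0 -17.3 16.1 3.1 -0.0284 0.0267 0.1060; 0 -15.6 17.7 3.1 -0.0284 0.0267 0.1060; 0 -13.8 19.2 3.2 -0.0284 0.0267 0.1060; 0 -11.7 20.5 3.5 -0.0284 0.0267 0.1060; 0 -9.6 21.5 3.8 -0.0284 0.0267 0.1060; 0 -7.4 22.3 4.2 -0.0284 0.0267 0.1060; 0 -5.1 22.8 4.6 -0.0284 0.0267 0.1060
```

Emit:
servo_tool:
  deltas: "0 0 0 -5 0 0 0; 0 0 0 -15 0 0 0; 0 0 0 -30 0 0 0; 0 0 0 -40 0 0 0; 0 0 0 -40 0 0 0; 0 0 0 -25 0 0 0; 0 0 0 -10 0 0 0; 0 0 0 0 0 0 0"

```text
time_s: 12.12
position: [0.5648, 0.1268, 0.2647]
tool_rot: [[0.189, 0.982, 0.007], [0.982, -0.189, -0.0], [0.001, 0.007, -1.0]]
ft_force: [0.8, -0.3, -0.7]
grip_width: 0.0208
gripper_force: 39.4
```

Emit:
servo_tool:
  deltas: "0 -23.1 -1.2 5.9 -0.0284 0.0267 0.106; 0 -23.2 1.1 5.3 -0.0284 0.0267 0.106; 0 -23.1 3.4 4.7 -0.0284 0.0267 0.106; 0 -22.8 5.7 4.2 -0.0284 0.0267 0.106; 0 -22.1 8 3.8 -0.0284 0.0267 0.106; 0 -21.3 10.2 3.5 -0.0284 0.0267 0.106; 0 -20.2 12.3 3.3 -0.0284 0.0267 0.106; 0 -18.9 14.2 3.1 -0.0284 0.0267 0.106"

```text
time_s: 12.78
position: [0.5186, -0.0537, 0.2129]
tool_rot: [[0.826, 0.48, 0.297], [0.491, -0.87, 0.041], [0.278, 0.112, -0.954]]
ft_force: [0.7, -0.4, 0.0]
grip_width: 0.0207
gripper_force: 39.3
```

Emit:
servo_tool:
  deltas: "0 -17.3 16.1 3.1 -0.0284 0.0267 0.106; 0 -15.6 17.7 3.1 -0.0284 0.0267 0.106; 0 -13.8 19.2 3.2 -0.0284 0.0267 0.106; 0 -11.7 20.5 3.5 -0.0284 0.0267 0.106; 0 -9.6 21.5 3.8 -0.0284 0.0267 0.106; 0 -7.4 22.3 4.2 -0.0284 0.0267 0.106; 0 -5.1 22.8 4.6 -0.0284 0.0267 0.106; 0 0 0 0 0 0 0"

```text
time_s: 13.45
position: [0.4788, -0.2112, 0.1704]
tool_rot: [[0.838, -0.255, 0.483], [-0.223, -0.967, -0.125], [0.498, -0.003, -0.867]]
ft_force: [0.4, 0.6, -1.0]
grip_width: 0.0201
gripper_force: 39.4
```

Emit:
servo_tool:
  deltas: "0 0 0 0 0 0 0; 0 0 0 0 0 0 0; 0 0 0 0 0 0 0"

```text
time_s: 13.7
position: [0.4811, -0.209, 0.1731]
tool_rot: [[0.839, -0.246, 0.485], [-0.212, -0.969, -0.123], [0.501, 0.0, -0.866]]
ft_force: [0.6, 0.1, 0.4]
grip_width: 0.0204
gripper_force: 39.4
```

```bash
cat > chk3.py <<'E'
from h import *
import sys
B=np.stack([np.cross(SY,U),SY,U],1)
p=env.get_image('wrist'); o=env.observe(); print(o['time_s'],o['position'],o['grip_width'],o['ft_force'])
f=footpos(); print('foot in cradle (perp,SY,ax) mm',(f-FOOT)@B*1000,'tilt err',Ro.from_matrix(o['tool_rot'].T@RC).as_rotvec())
t=f+.145*U; n=capfit(p,t,U,wproj(p,t)[0]); print('held cap dev mm',(n-t)@B*1000)
print('to +3mm ax, 2 off wall'); foot_plan(FOOT+.003*U+.002*B[:,0],RC,4)
cv2.imwrite(f'pics/{sys.argv[1]}.png',p['img'][...,::-1])
E
python3 chk3.py w7
```

```text
13.75 [ 0.4812 -0.209   0.1732] 0.020639464894694974 [-0.891   0.2121 -0.3246]
foot in cradle (perp,SY,ax) mm [11.7623  0.6098 59.7185] tilt err [-0.0003 -0.0013  0.0016]
cap px [255.5486 260.0337] area 1987 pred area 2294.936013443279 resid [-0.  0.]
held cap dev mm [-1.0337  0.4411  0.    ]
to +3mm ax, 2 off wall
0 -2.4 0.1 14.2 -0.0001 -0.0003 0.0004; 0 -2.4 0.1 14.2 -0.0001 -0.0003 0.0004; 0 -2.4 0.1 14.2 -0.0001 -0.0003 0.0004; 0 -2.4 0.1 14.2 -0.0001 -0.0003 0.0004
```

View pics/w7.png

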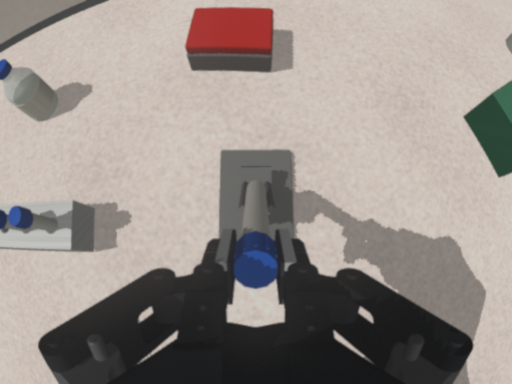

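The tall tube at (256,215) is lined up with the groove. Lowering.

Emit:
servo_tool:
  deltas: "0 0 0.1 20 0 0 0; 0 -3 0.1 18 0 0 0; 0 -3.5 0.1 12 0 0 0; 0 -3.2 0.1 6.7 0 0 0; 0 0 0 0 0 0 0; 0 0 0 0 0 0 0; 0 0 0 0 0 0 0"

```text
time_s: 14.33
position: [0.5003, -0.215, 0.1199]
tool_rot: [[0.838, -0.247, 0.486], [-0.213, -0.969, -0.124], [0.502, 0.001, -0.865]]
ft_force: [-0.4, 0.6, -0.2]
grip_width: 0.0204
gripper_force: 39.4
```

```bash
python3 chk3.py w8
```

```text
14.3833 [ 0.5003 -0.2151  0.12  ] 0.020669106192563007 [-1.5164 -0.6604 -0.3464]
foot in cradle (perp,SY,ax) mm [ 2.6223 -0.6775  3.5895] tilt err [ 0.0008 -0.0025  0.0001]
cap px [255.4505 259.964 ] area 2002 pred area 2294.196875880705 resid [-0.  0.]
held cap dev mm [-1.0618  0.7217 -0.    ]
to +3mm ax, 2 off wall
0 -0.1 -0.2 0.1 0.0002 -0.0006 0.0000; 0 -0.1 -0.2 0.1 0.0002 -0.0006 0.0000; 0 -0.1 -0.2 0.1 0.0002 -0.0006 0.0000; 0 -0.1 -0.2 0.1 0.0002 -0.0006 0.0000
```

Now to the ledge and then the wall, watching the force.

Emit:
servo_tool:
  deltas: "0 -0.5 -0.7 1 0 -0.002 0; 0 -0.5 0 1 0 0 0; 0 0 0 1 0 0 0; 0 0 0 0 0 0 0; 0 0 0 0 0 0 0"

```text
time_s: 14.8
position: [0.501, -0.2147, 0.1162]
tool_rot: [[0.839, -0.248, 0.484], [-0.214, -0.969, -0.124], [0.5, 0.0, -0.866]]
ft_force: [-0.6, 0.5, 0.8]
grip_width: 0.0206
gripper_force: 39.7
```

Emit:
servo_tool:
  deltas: "0 -0.5 0 0.7 0 0 0; 0 -0.5 0 0.7 0 0 0; 0 0 0 0 0 0 0; 0 0 0 0 0 0 0"

```text
time_s: 15.13
position: [0.5012, -0.215, 0.116]
tool_rot: [[0.838, -0.248, 0.486], [-0.214, -0.969, -0.126], [0.502, 0.002, -0.865]]
ft_force: [-9.3, 3.0, 17.0]
grip_width: 0.0204
gripper_force: 41.6
```

```bash
python3 chk3.py w9
```

```text
15.1833 [ 0.5012 -0.215   0.116 ] 0.020373966346087267 [-8.3457  2.2567 17.1174]
foot in cradle (perp,SY,ax) mm [ 1.2861 -0.4126 -0.2312] tilt err [ 0.0018 -0.0024  0.0001]
cap px [255.503  260.0699] area 2016 pred area 2291.35478521639 resid [0. 0.]
held cap dev mm [-1.1071  0.7507 -0.    ]
to +3mm ax, 2 off wall
0 0.2 -0.1 -0.8 0.0004 -0.0006 0.0000; 0 0.2 -0.1 -0.8 0.0004 -0.0006 0.0000; 0 0.2 -0.1 -0.8 0.0004 -0.0006 0.0000; 0 0.2 -0.1 -0.8 0.0004 -0.0006 0.0000
```

Emit:
servo_tool:
  deltas: "0 -0.5 0 -0.8 0 0 0; 0 -0.5 0 -0.2 0 0 0; 0 -0.3 0 0 0 0 0; 0 0 0 0 0 0 0; 0 0 0 0 0 0 0"

```text
time_s: 15.6
position: [0.5, -0.2147, 0.1156]
tool_rot: [[0.838, -0.248, 0.486], [-0.214, -0.969, -0.125], [0.502, 0.001, -0.865]]
ft_force: [1.0, 1.9, 8.3]
grip_width: 0.0209
gripper_force: 40.0
```

Both the ledge and the wall are touched lightly, so I'll release and back off along the axis.

Emit:
servo_tool:
  deltas: "0.15 0 0 -0.3 0 0 0; 0.3 0 0 0 0 0 0; 0.55 0 0 0 0 0 0; 0.6 0 0 0 0 0 0; 0.6 0 0 0 0 0 0; 0.6 0 0 0 0 0 0"

```text
time_s: 16.1
position: [0.4989, -0.214, 0.1145]
tool_rot: [[0.84, -0.248, 0.483], [-0.215, -0.969, -0.123], [0.499, -0.0, -0.867]]
ft_force: [0.1, 0.9, 0.0]
grip_width: 0.0515
gripper_force: 0.0
```

Emit:
servo_tool:
  deltas: "0.6 0 0 -10 0 0 0; 0.6 0 0 -25 0 0 0; 0.6 0 0 -35 0 0 0; 0.6 0 0 -35 0 0 0; 0.6 0 0 -15 0 0 0; 0.6 0 0 0 0 0 0; 0.6 0 0 0 0 0 0"

```text
time_s: 16.68
position: [0.4407, -0.1993, 0.2195]
tool_rot: [[0.839, -0.248, 0.485], [-0.214, -0.969, -0.125], [0.501, 0.001, -0.866]]
ft_force: [0.6, 0.4, 0.1]
grip_width: 0.0516
gripper_force: 0.0
```

```bash
python3 -c "
from h import *
B=np.stack([np.cross(SY,U),SY,U],1)
p=env.get_image('wrist'); o=env.observe(); print(o['time_s'],o['position'],o['grip_width'],o['ft_force'])
t=FOOT+.145*U; n=capfit(p,t,U,wproj(p,t)[0]); print('tall cap dev',(n-t)@B*1000)
v,u=np.mgrid[:384,:512]; P=wunproj(p,u.astype(float),v.astype(float),p['depth']); k=bluemask(p['img']).astype(bool)&(np.linalg.norm(P-t,axis=-1)<.04)
print('axial top',np.percentile((P[k]-FOOT)@U,95))
s=env.get_image('scene'); C=cloud(s); b=bluemask(s['img']).astype(bool)
for i in (0,1,4):
    m=b&(np.linalg.norm(C[...,:2]-HOLE(i)[:2],axis=-1)<.02); print(i,m.sum(),np.percentile(C[m][:,2],95) if m.any() else None)
a=cv2.resize(s['img'][80:280,120:400,::-1],(420,300)); cv2.imwrite('pics/end.png',np.hstack([a,cv2.resize(p['img'][...,::-1],(380,300))]))
"
```

```text
16.7333 [ 0.4408 -0.1991  0.2184] 0.05131149375053033 [-0.9135  0.9952 -0.4789]
cap px [255.2605 189.9161] area 572 pred area 654.3161610738607 resid [-0. -0.]
tall cap dev [-1.788   0.3527  0.    ]
axial top 0.14557521958566438
0 97 0.12497800893567265
1 101 0.1251266722539628
4 113 0.12490105927550924
```

View pics/end.png

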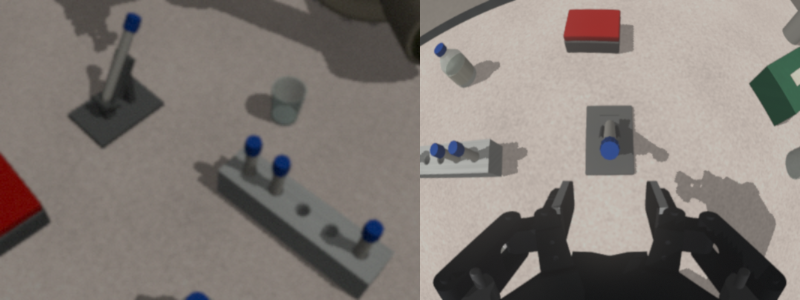

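```bash
python3 -c "
from h import *
B=np.stack([np.cross(SY,U),SY,U],1)
z=np.load('s0.npz'); s0=dict(img=z['s'],depth=z['sd'],world_to_cam=z['sw'],camera_matrix=z['sk'])
def rep(n,P):
    A=(P.reshape(-1,3)-FOOT)@B*1000
    out=[]
    for lo in range(10,140,10):
        m=(A[:,2]>lo)&(A[:,2]<lo+10)&(abs(A[:,1])<4)&(A[:,0]>2)&(A[:,0]<14)
        out.append((lo,round(float(np.median(np.sort(A[m,0])[-max(3,m.sum()//2):])),1) if m.sum()>3 else None,round(float(A[m,1].mean()),1) if m.sum()>3 else None))
    print(n,out)
rep('short scene',cloud(s0)); rep('tall scene',cloud(env.get_image('scene')))
v,u=np.mgrid[:384,:512]; u=u.astype(float);v=v.astype(float)
p=dict(np.load('w1.npz')); rep('short w1',wunproj(p,u,v,p['depth'])); p=env.get_image('wrist'); rep('tall w',wunproj(p,u,v,p['depth']))
"
```

```text
short scene [(10, 7.4, -0.1), (20, 7.0, -0.2), (30, 8.0, 1.3), (40, 7.2, 0.2), (50, 6.8, 0.7), (60, 7.4, 0.7), (70, 7.5, -0.2), (80, 7.0, 0.4), (90, 9.1, 0.1), (100, 10.2, 0.8), (110, 9.4, 0.9), (120, None, None), (130, None, None)]
tall scene [(10, 9.0, 0.6), (20, 8.1, 0.5), (30, 8.0, -0.0), (40, 7.2, 0.3), (50, 7.0, 1.2), (60, 8.0, 0.1), (70, 7.5, 1.1), (80, 6.7, 0.4), (90, 6.4, 0.5), (100, 6.4, 0.2), (110, 7.4, 0.8), (120, 8.6, 0.6), (130, 9.0, 0.1)]
short w1 [(10, 7.9, -0.4), (20, 8.1, -0.2), (30, 7.8, -0.3), (40, 8.0, -0.0), (50, 8.0, -0.2), (60, 8.0, -0.5), (70, 8.0, 0.0), (80, 8.0, 0.3), (90, 10.5, 0.1), (100, 10.5, -0.2), (110, 9.1, -0.1), (120, None, None), (130, None, None)]
tall w [(10, 9.1, -0.1), (20, 9.1, -0.0), (30, 9.0, -0.0), (40, 8.5, 0.1), (50, 8.6, 0.1), (60, 8.1, -0.2), (70, 8.1, 0.3), (80, 7.7, -0.6), (90, 7.7, -0.2), (100, 7.3, -0.2), (110, 7.1, 0.2), (120, 9.2, 0.3), (130, 9.3, 0.1)]
```

```bash
python3 -c "
from rig import env
print(env.close_job())"
```

```text
the job is handed in; nothing more can be done
None
```

I handed the job in at about 17 s: the short tube is fully down in rack hole 1, and the tall tube lies in the stand's groove, cap up, foot on the ledge. Its foot sits about 1.3 mm off the groove wall, a lean of about 1.2°, which I left. The first close on the short tube shut just above its cap without moving it, because the real fingertips sit about 33 mm behind the reported TCP.

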